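# Empty the mixing-ball dispenser into the catch pan

### The job

Stand the handled pan on the bench right under the dispenser's outlet, then turn the dispenser's handle a quarter turn to fully open so that all five glass balls run into the pan, and then turn the handle back to fully closed. Leave the pan with the balls standing under the outlet, and do not disturb the bottle, the jar or the tube rack.

Things in the scene. Friction and masses are not known exactly. Their poses are not given: they have to be found in the camera images.
- dispenser: Steel dispenser fixed to the bench. Origin on the bench below the trough's middle; x across, y uphill, z up. Open trough, 34 mm wide (26 inside), from its lip at y = -100 mm (floor 75 mm high) up to y = +100 (wall tops 122 high); a down-turned outlet below the lip; handle on the -x side. Two posts on a grey base, x -50 to 50, y -50 to 110, 10 mm high; the bench under the outlet is free.
- outlet (a point): Centre of the outlet's lower opening, at dispenser (0, -115, 62) mm: 26 by 30 mm, facing straight down 62 mm above the bench; its outer shell is 34 mm (x) by 36 mm (y, from -99 to -135 mm), its top 106 mm above the bench.
- gate (a joint): Quarter-turn handle on a vertical pivot, turning the gate blade in the trough. 0 = fully closed (handle across the trough, pointing to dispenser -x); 1.571 = fully open (handle in line with the trough, pointing uphill to dispenser +y, above its wall). Opens clockwise from above, about 1 N at the knob, stays where it is left; hard stops at both ends.
- gate_knob (a point): Middle of the upright black round knob (18 mm diameter, 42 mm tall, 141 to 183 mm above the bench) at the end of the handle, 85 mm from the pivot. The handle below it is a flat steel bar 14 mm wide and 5 mm thick, 136 to 141 mm above the bench.
- gate_pivot (a point): Top of the handle's pivot, on its vertical turning axis, at dispenser (-11.7, -70, 143) mm.
- pan: Loose square aluminium pan, 0.12 kg, 90 by 90 mm outside, 45 mm high, walls and floor 3 mm, open on top. Origin: centre of its underside; z up. Its straight handle sticks out to its own -y from the rim.
- pan_grip (a point): Grip point on the pan's handle, 95 mm from the pan's centre along its -y, 36 mm above its underside. The handle is a bar 14 mm wide (x), 12 mm high (30 to 42 mm above the bench), from 44 to 134 mm from the pan's centre.
- ball0_center (a point): Centre of glass ball 1 of 5, 20 mm diameter, at the start queued in the trough behind the gate
- ball1_center (a point): Centre of glass ball 2 of 5, 20 mm diameter, at the start queued in the trough behind the gate
- ball2_center (a point): Centre of glass ball 3 of 5, 20 mm diameter, at the start queued in the trough behind the gate
- ball3_center (a point): Centre of glass ball 4 of 5, 20 mm diameter, at the start queued in the trough behind the gate
- ball4_center (a point): Centre of glass ball 5 of 5, 20 mm diameter, at the start queued in the trough behind the gate
- bottle: Loose white reagent bottle with a blue cap, 64 mm diameter, 150 mm high; origin at the centre of its underside. To be left alone.
- jar: Loose small clear specimen jar with a red cap, 48 mm diameter, 65 mm high; origin at the centre of its underside. To be left alone.
- rack: Loose black tube rack, 60 by 200 by 45 mm, with capped tubes to 103 mm; origin at the centre of its underside. To be left alone.
Things that resemble listed ones, but are neither listed nor needed, are in the scene too. Leave any green or yellow look-alike of the pan alone.

How it is judged:
By the outcome, as a careful person would: the job done as asked, in the order asked, and still so for the second after the job is handed in, with the robot touching nothing.
It also fails if it takes over 67 s, if anything falls off the work surface, if the arm or the gripper's body presses on something with over 40 N, if the wrist force passes 120 N, or if a joint passes its speed limit or range.

### The arm

A 6-joint arm with a two-finger parallel gripper is mounted at the origin on the work surface. World frame = base frame: x ahead of the robot, y to its left, z up, the work surface at z = 0. Lengths are in m, angles in rad, forces in N, time in s.
With the tool pointing down it reaches from about 0.375 to 0.9 m from the base axis. Payload 3.1 kg.
Tool frame: the origin (TCP) lies midway between the tips of the shut fingers; the grasp point (between the pads) lies 19 mm behind it (manip.pinch_z is the distance from the TCP to the grasp point, in m); z points along the fingers, y is the line along which they close (so a half turn about z gives the same grasp; the last joint's range is limited). The gripper opens to 85 mm and grips with 20 to 120 N. Pads are 22 mm wide; open, the fingers measure 114 mm over their backs; the gripper's body (76 mm by 85 mm) begins 54 mm behind the grasp point. The pads swing forward as they close: fully open they stand 13 mm farther back than shut.
Start: joints at [-1.476, 0.527, 1.433, -0, 1.181, -0.178], TCP at [0.169, -0.602, 0.231] pointing down, gripper open.
Joint ranges: [-3.08, 3.08], [-0.75, 2.2], [0.22, 2.44], [-1.43, 4.57], [0, 2.65], [-2.85, 2.85]. Speed limits (rad/s): [2.79, 2.79, 3.14, 3.14, 3.14, 3.14].

### API

Orientations are given as a unit quaternion [x, y, z, w].
In Python, from station import manip, viewer, ticket gives the robot as it stands.
- The arm moves only by the shell command python3 -m creep 'ROWS' [FORCE]. ROWS is JSON, a list of rows, each an object with "slide": the shift along the tool's x, y, z in cm, a list of three; "angular": the turn, a rotation vector about the tool's x, y, z in rad, a list of three; "claw": the opening, from -1 (shut) to 1 (fully open). A call has 1 to 10 rows; each row shifts and turns the commanded pose from where the row before left it, along the tool's axes as they then stand; what a row does not reach is not made up. A row lasts 1/12 s, in which the tool goes at most 41.7 mm and 7.16 degrees, less where a joint would pass 70% of its speed; a pose out of reach is approached as far as the arm can. A call with a gripper value outside its range is refused whole. The fingers move at their own pace and stop on an object; FORCE is the grip in N (left out, the last holds). Time passes only in rows, so rows that do not move let the fingers close. It gives the time, the measured TCP pose, the force, the opening and the grip force at its end, in the units of the state.
- manip.sense(): the state, without advancing time (a new reading comes with each control period).
- viewer.snapshot(name): name is "scene" or "top" or "wrist"; returns the picture (420x560x3 uint8, blue, green, red); there is no depth.
- viewer.calibration(name): a dict with "fov_y" (degrees; the focal length in pixels is half the picture's height over the tangent of half this angle, whatever the lens; pixels are square), "cx", "cy" (the principal point, pixels), "T" (4x4, takes a point from camera to world coordinates); the wrist camera has in their place "tool_from_camera" (4x4, takes a point from camera to tool coordinates, whose origin is the TCP and whose axes are the flange's). Camera axes: x right, y up, looking along -z (the intrinsics and any distortion apply to the point x, -y, -z); pixel columns grow to the right and rows downward; lengths in m; the calibration is good to about 2 mm. A picture is of the moment at which its call begins: read the wrist's pose just before it. calibration takes no time and is no camera call.
- ticket.sign_off(): hands the job in; it is judged then, once.
The state is a dict: "t": time; "q": joint angles; "qd": joint speeds; "tau": joint torques, N m; "tcp_pos": TCP position; "tool_rot": TCP orientation; "force": force on the tool from outside, world axes, zero at the start; "ft_torque": the same for the moment, N m; "finger_gap": opening from 0.0 (shut) to 1.0 (fully open); "gripper_force": force on a finger pad.
Only numpy, scipy, OpenCV 4.12 (cv2) and the standard library are available. Lean on these libraries where they do the work, as an engineer would, in place of code of your own. Each camera call takes 0.05 s, during which the arm holds its last target. There are 200 camera calls.

## Working session

There is one attempt and no reset: what is moved stays moved. The work goes in short steps, Python scripts to look and compute and a shell command to move; the robot and the scene stay as the last step left them, time stands still between calls to the robot, and variables do not carry over. Pictures are saved under pics/ and viewed, at most 10 in all, crops included, and the job is handed in when it is done.

```bash
mkdir -p pics; ls
python3 - <<'E'
from station import manip, viewer
import cv2, numpy as np
s=manip.sense(); print({k:np.round(s[k],3) for k in s}, manip.pinch_z)
for n in("scene","top","wrist"):
    c=viewer.calibration(n); print(n,{k:np.round(v,4) if not isinstance(v,str) else v for k,v in c.items()})
for n in("scene","top"): cv2.imwrite(f"pics/{n}0.png",viewer.snapshot(n))
E
```

```text
pics
{'t': np.float64(0.0), 'q': array([-1.475,  0.528,  1.434, -0.   ,  1.181, -0.178]), 'qd': array([ 0.001, -0.001, -0.   , -0.   , -0.   , -0.001]), 'tau': array([-1.0000e-03, -4.4235e+01, -1.7803e+01, -0.0000e+00,  8.0000e-03,
       -0.0000e+00]), 'tcp_pos': array([ 0.169, -0.601,  0.23 ]), 'tool_rot': array([ 0.991,  0.136,  0.   , -0.001]), 'force': array([ 0.061, -0.863, -0.825]), 'ft_torque': array([ 0.019,  0.005, -0.037]), 'gripper_force': np.float64(0.0), 'finger_gap': np.float64(0.999)} 0.0187
scene {'fov_y': np.float64(56.6574), 'cx': np.float64(270.6596), 'cy': np.float64(210.4572), 'T': array([[ 0.8124, -0.5037,  0.2938,  0.8087],
       [ 0.5829,  0.6875, -0.4331, -0.4187],
       [ 0.0161,  0.5231,  0.8521,  0.8935],
       [ 0.    ,  0.    ,  0.    ,  1.    ]])}
top {'fov_y': np.float64(47.8305), 'cx': np.float64(275.4675), 'cy': np.float64(202.0633), 'T': array([[-1.900e-03,  9.980e-01, -6.380e-02,  4.624e-01],
       [-1.000e+00, -1.800e-03,  1.300e-03, -3.150e-02],
       [ 1.200e-03,  6.380e-02,  9.980e-01,  1.372e+00],
       [ 0.000e+00,  0.000e+00,  0.000e+00,  1.000e+00]])}
wrist {'fov_y': np.float64(70.6125), 'cx': np.float64(278.7121), 'cy': np.float64(202.7821), 'tool_from_camera': array([[-4.000e-04,  9.650e-01,  2.622e-01,  6.580e-02],
       [ 1.000e+00,  4.000e-04, -1.000e-04,  1.000e-04],
       [-2.000e-04,  2.622e-01, -9.650e-01, -1.423e-01],
       [ 0.000e+00,  0.000e+00,  0.000e+00,  1.000e+00]])}
```

View pics/scene0.png

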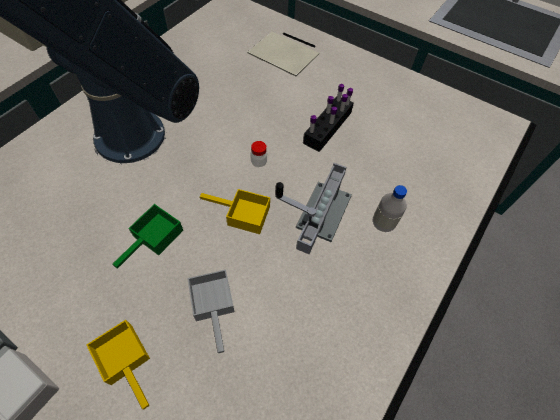

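View pics/top0.png

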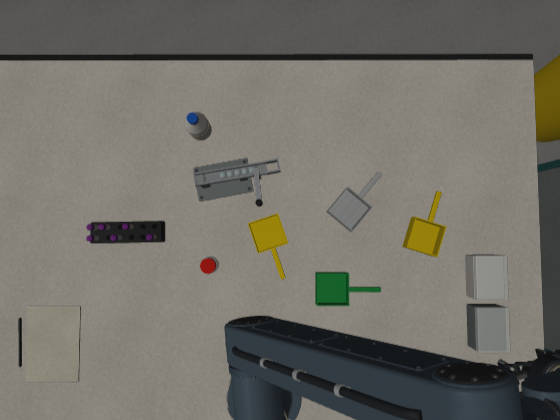

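Top view: grey pan at about (349,209) with its handle tip at (379,174). The dispenser trough runs from (195,182) to its outlet at (280,166), and the knob is at (259,203). The scene view agrees. Next I'll measure these.

```bash
cat > h.py <<'E'
from station import manip, viewer
import cv2, numpy as np
from scipy.spatial.transform import Rotation as R
def cam(n,s=None):
    c=viewer.calibration(n)
    if n=="wrist":
        M=np.eye(4); M[:3,:3]=R.from_quat(s["tool_rot"]).as_matrix(); M[:3,3]=s["tcp_pos"]; T=M@c["tool_from_camera"]
    else: T=c["T"]
    f=210/np.tan(np.radians(c["fov_y"]/2)); return T,f,c["cx"],c["cy"]
def ray(C,uv,z):
    T,f,cx,cy=C; uv=np.atleast_2d(np.asarray(uv,float))
    d=np.c_[(uv[:,0]-cx)/f,-(uv[:,1]-cy)/f,-np.ones(len(uv))]@T[:3,:3].T
    return T[:3,3]+d*((z-T[2,3])/d[:,2])[:,None]
def proj(C,P):
    T,f,cx,cy=C; p=(np.atleast_2d(P)-T[:3,3])@T[:3,:3]
    return np.c_[cx+f*p[:,0]/-p[:,2],cy-f*p[:,1]/-p[:,2]]
E
python3 - <<'E'
from h import *
im=cv2.imread("pics/top0.png"); C=cam("top")
r=im.astype(int)[...,2]-im.astype(int)[...,0]
m=((r<8)).astype(np.uint8); m[:130]=0;m[240:]=0;m[:,:180]=0;m[:,400:]=0
n,l,st,ce=cv2.connectedComponentsWithStats(m)
for i in range(1,n):
    if st[i,4]>25:
        print(st[i],ce[i].round(1), cv2.minAreaRect(np.argwhere(l==i)[:,::-1].astype(np.float32)))
a=cv2.resize(im[140:240,180:400],None,fx=3.6,fy=3.6,interpolation=cv2.INTER_CUBIC)
b=cv2.resize(m[140:240,180:400]*255,(360,164)); 
o=np.zeros((164,792,3),np.uint8); o[:,:360]=b[...,None]
cv2.imwrite("pics/c1.png",np.vstack([a,o]))
E
```

```text
[190 130  22  10 142] [201.4 133.6] ((200.5, 134.5), (9.0, 21.0), 90.0)
[ 193  158   88   49 2461] [230.8 178.4] ((236.5, 182.0), (48.0, 87.0), 90.0)
[ 326  172   56   60 1270] [351.9 205.8] ((359.0573425292969, 197.13116455078125), (33.03351593017578, 64.14647674560547), 39.80556869506836)
```

View pics/c1.png

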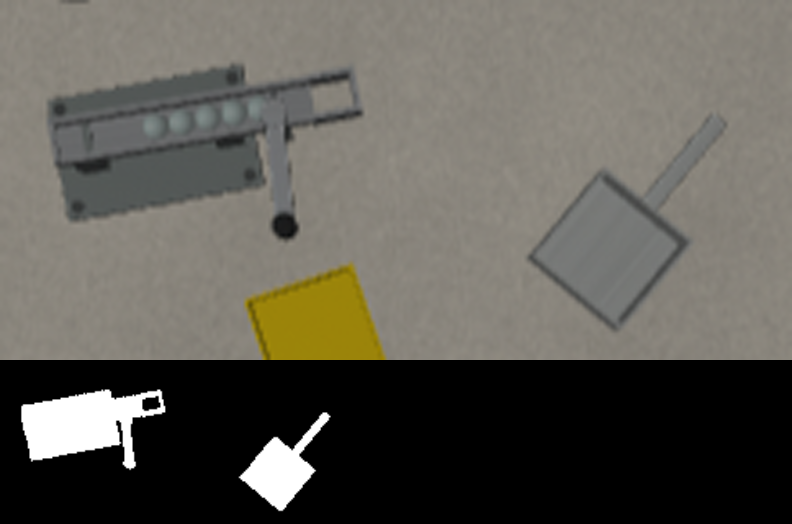

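The crop shows the dispenser trough from (55,143) to the outlet end at (356,90), the knob at (285,226), and the pan's rim corners at (604,168), (688,243), (617,329) and (529,258). Its handle tip is at (719,120). I'll fit rigid poses to these.

```bash
cat >> h.py <<'E'
def fit(local,world):
    a=np.array(local,float);b=np.array(world)[:,:2];ac=a.mean(0);bc=b.mean(0);A=a-ac;B=b-bc
    th=np.arctan2((A[:,0]*B[:,1]-A[:,1]*B[:,0]).sum(),(A*B).sum())
    Rm=np.array([[np.cos(th),-np.sin(th)],[np.sin(th),np.cos(th)]]); t=bc-Rm@ac
    return t,th,Rm,(a@Rm.T+t-b)
E
python3 - <<'E'
from h import *
C=cam("top"); U=lambda x,y:(180+x/3.6-.36,140+y/3.6-.36)
D=[(17,-135,.106,351,68),(-17,-135,.106,361,112),(17,100,.122,50,120),(-17,100,.122,60,167),(50,-50,.01,243,66),(-50,-50,.01,263,185),(-50,110,.01,76,220),(-96.7,-70,.183,285,226)]
t,th,Rm,e=fit([(d[0]/1e3,d[1]/1e3) for d in D],[ray(C,U(*d[3:]),d[2])[0] for d in D])
print("disp",t.round(4),np.degrees(th).round(2),(e*1e3).round(1).tolist())
for n,p in dict(outlet=(0,-.115),pivot=(-.0117,-.07),knob=(-.0967,-.07),knobopen=(-.0117,.015)).items(): print(n,(Rm@p+t).round(4))
P=[(604,168),(688,243),(617,329),(529,258)]
L=[(.045,-.045),(-.045,-.045),(-.045,.045),(.045,.045)]
W=[ray(C,U(*p),.045)[0] for p in P]+[ray(C,U(719,121),.042)[0]]
for l in (L,L[::-1],L[1:]+L[:1]):
    t,th,Rm,e=fit(l+[(0,-.134)],W)
    print("pan",t.round(4),np.degrees(th).round(2),"grip",(Rm@(0,-.095)+t).round(4),(e*1e3).round(1).tolist())
for n,uv,z in (("bottlecap",(193,118),.15),("jarcap",(208,265.5),.065),("yel corners",(249,232),.045),("yel",(278,214),.045),("yel",(288,243),.045)): print(n,ray(C,uv,z)[0].round(3))
E
```

```text
disp [0.6208 0.0879] 10.18 [[0.4, -4.1], [0.1, -2.7], [-0.3, 5.1], [1.0, 6.8], [1.1, -1.0], [-1.2, -2.5], [-1.6, 5.3], [0.3, -6.9]]
outlet [ 0.6411 -0.0253]
pivot [0.6217 0.0169]
knob [0.538  0.0019]
knobopen [0.6066 0.1006]
pan [ 0.5275 -0.2395] 49.33 grip [ 0.5996 -0.3014] [[-0.4, 1.2], [-0.2, -2.2], [-1.7, 0.2], [1.7, 0.6], [0.6, 0.2]]
pan [ 0.5277 -0.2393] 48.67 grip [ 0.5991 -0.302 ] [[-67.7, 60.1], [-68.3, 57.4], [66.1, -58.2], [70.2, -58.6], [-0.2, -0.7]]
pan [ 0.5213 -0.2604] 97.41 grip [ 0.6155 -0.2482] [[-19.7, -63.4], [-50.1, -10.1], [5.1, 22.9], [39.0, -33.4], [25.6, 83.9]]
bottlecap [0.761 0.182 0.15 ]
jarcap [0.372 0.152 0.065]
yel corners [0.464 0.041 0.045]
yel [ 0.514 -0.04   0.045]
yel [ 0.433 -0.068  0.045]
```

```bash
python3 -m creep '[{"slide":[3.8,-1.3,0],"angular":[0,0,0],"claw":1},{"slide":[3.8,-1.3,0],"angular":[0,0,0],"claw":1},{"slide":[3.8,-1.3,0],"angular":[0,0,0],"claw":1},{"slide":[3.8,-1.3,0],"angular":[0,0,0],"claw":1},{"slide":[3.8,-1.3,0],"angular":[0,0,0],"claw":1},{"slide":[3.8,-1.3,0],"angular":[0,0,0],"claw":1},{"slide":[3.8,-1.3,0],"angular":[0,0,0],"claw":1},{"slide":[3.8,-1.3,0],"angular":[0,0,0],"claw":1},{"slide":[3.8,-1.3,0],"angular":[0,0,0],"claw":1},{"slide":[3.8,-1.3,0],"angular":[0,0,0],"claw":1}]'
python3 -m creep '[{"slide":[3.8,-1.3,0],"angular":[0,0,-0.12],"claw":1},{"slide":[0,0,0],"angular":[0,0,-0.12],"claw":1},{"slide":[0,0,0],"angular":[0,0,-0.12],"claw":1},{"slide":[0,0,0],"angular":[0,0,-0.12],"claw":1},{"slide":[0,0,0],"angular":[0,0,-0.12],"claw":1},{"slide":[0,0,0],"angular":[0,0,-0.12],"claw":1},{"slide":[0,0,0],"angular":[0,0,-0.12],"claw":1},{"slide":[0,0,0],"angular":[0,0,-0.12],"claw":1},{"slide":[0,0,0],"angular":[0,0,-0.12],"claw":1},{"slide":[0,0,0],"angular":[0,0,-0.12],"claw":1}]'
python3 -m creep '[{"slide":[0,0,0],"angular":[0,0,-0.12],"claw":1},{"slide":[0,0,0],"angular":[0,0,-0.12],"claw":1},{"slide":[0,0,0],"angular":[0,0,-0.12],"claw":1},{"slide":[0,0,0],"angular":[0,0,-0.12],"claw":1},{"slide":[0,0,0],"angular":[0,0,-0.12],"claw":1},{"slide":[0,0,0],"angular":[0,0,-0.12],"claw":1},{"slide":[0,0,0],"angular":[0,0,-0.12],"claw":1},{"slide":[0,0,0],"angular":[0,0,-0.12],"claw":1},{"slide":[0,0,0],"angular":[0,0,0],"claw":1},{"slide":[0,0,0],"angular":[0,0,0],"claw":1}]'
python3 - <<'E'
from h import *
s=manip.sense(); im=viewer.snapshot("wrist"); cv2.imwrite("pics/w1.png",im); np.savez("w1.npz",**s)
print(s["tcp_pos"].round(4),R.from_quat(s["tool_rot"]).as_matrix().round(3).tolist(),s["t"])
C=cam("wrist",s)
print(proj(C,[[.5275,-.2395,.045],[.5996,-.3014,.042],[.641,-.0235,.106],[.538,.002,.183]]).round(0))
E
```

```text
t: 0.93
tcp_pos: [0.5009, -0.3721, 0.2309]
tool_rot: [0.991, 0.136, -0.0, -0.0]
force: [0.7, -1.3, -1.0]
finger_gap: 0.999
gripper_force: 0.0
t: 1.77
tcp_pos: [0.5325, -0.3507, 0.2307]
tool_rot: [0.739, 0.674, -0.0, -0.001]
force: [-0.1, -0.1, 0.5]
finger_gap: 0.995
gripper_force: 0.0
t: 2.6
tcp_pos: [0.5326, -0.3508, 0.2308]
tool_rot: [0.348, 0.937, 0.0, -0.0]
force: [0.0, 0.5, -0.0]
finger_gap: 1.001
gripper_force: 0.0
[ 0.5326 -0.3508  0.2308] [[-0.758, 0.652, -0.001], [0.652, 0.758, 0.001], [0.001, 0.0, -1.0]] 2.6
[[ 356.  113.]
 [ 350.  199.]
 [ 672.   39.]
 [ 846. -224.]]
```

View pics/w1.png

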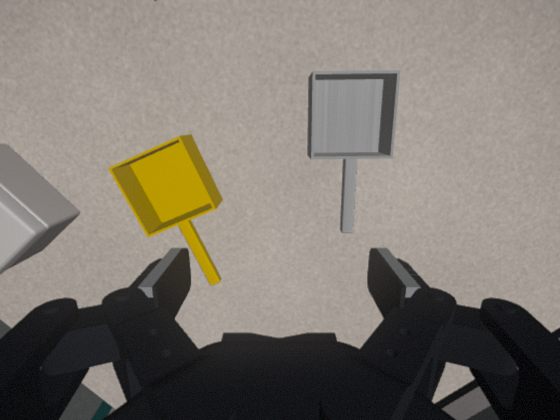

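The wrist view shows the pan rim with corners at about (311,72), (399,71), (309,158) and (394,158). The handle runs from (350,160) down to its tip at (347,233). I'll fit the pan pose again from this view.

Run:
```python
from h import *
s=np.load("w1.npz"); C=cam("wrist",s)
W=[ray(C,p,z)[0] for p,z in (((310.5,72),.045),((399,71),.045),((308.5,158),.045),((394.5,158.5),.045),((347.5,233),.042))]
t,th,Rm,e=fit([(-.045,.045),(.045,.045),(-.045,-.045),(.045,-.045),(0,-.134)],W)
g=np.r_[Rm@(0,-.095)+t,.017]
print(t.round(4),np.degrees(th),(e*1e3).round(1).tolist(),g)
M=R.from_quat(s["tool_rot"]).as_matrix(); print("slide cm",M.T@(g-s["tcp_pos"])*100,"yaw y",np.degrees(np.arctan2(M[1,1],M[0,1])))
```

```text
[ 0.5288 -0.2438] 50.25143345926808 [[0.0, 1.0], [-0.8, 1.0], [2.6, 0.5], [-2.1, -1.8], [0.3, -0.7]] [ 0.60186118 -0.30453432  0.017     ]
slide cm [-2.25652879  8.02498798 21.38189819] yaw y 49.27072792850084
```

```bash
python3 -m creep '[{"slide":[-0.56,2,0],"angular":[0,0,0],"claw":1},{"slide":[-0.56,2,0],"angular":[0,0,0],"claw":1},{"slide":[-0.56,2,2],"angular":[0,0,0],"claw":1},{"slide":[-0.57,2,3],"angular":[0,0,-0.014],"claw":1},{"slide":[0,0,3.5],"angular":[0,0,0],"claw":1},{"slide":[0,0,3.5],"angular":[0,0,0],"claw":1},{"slide":[0,0,3.5],"angular":[0,0,0],"claw":1},{"slide":[0,0,3],"angular":[0,0,0],"claw":1},{"slide":[0,0,2],"angular":[0,0,0],"claw":1},{"slide":[0,0,1],"angular":[0,0,0],"claw":1}]' 60
python3 -m creep '[{"slide":[0,0,0],"angular":[0,0,0],"claw":1},{"slide":[0,0,0],"angular":[0,0,0],"claw":-1},{"slide":[0,0,0],"angular":[0,0,0],"claw":-1},{"slide":[0,0,0],"angular":[0,0,0],"claw":-1},{"slide":[0,0,0],"angular":[0,0,0],"claw":-1},{"slide":[0,0,0],"angular":[0,0,0],"claw":-1},{"slide":[0,0,0],"angular":[0,0,0],"claw":-1},{"slide":[0,0,0],"angular":[0,0,0],"claw":-1},{"slide":[0,0,0],"angular":[0,0,0],"claw":-1},{"slide":[0,0,0],"angular":[0,0,0],"claw":-1}]' 60
python3 - <<'E'
from h import *
s=manip.sense(); im=viewer.snapshot("wrist"); cv2.imwrite("pics/w2.png",im); np.savez("w2.npz",**s)
E
```

```text
t: 3.48
tcp_pos: [0.5999, -0.3034, 0.0124]
tool_rot: [0.341, 0.94, 0.001, -0.003]
force: [-0.2, 0.2, 0.0]
finger_gap: 1.004
gripper_force: 0.0
t: 4.32
tcp_pos: [0.6025, -0.3052, 0.0171]
tool_rot: [0.34, 0.94, -0.0, 0.001]
force: [0.4, -0.0, 4.6]
finger_gap: 0.151
gripper_force: 59.8
```

View pics/w2.png

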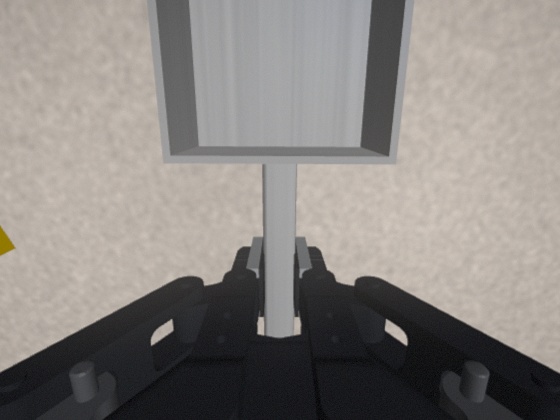

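The handle is held squarely between the pads. I'll lift and rotate the pan to the dispenser's heading, then move it aside for a clear close view of the outlet.

```bash
python3 -m creep '[{"slide":[0,0,-1],"angular":[0,0,0.07],"claw":-1},{"slide":[0,0,-2.5],"angular":[0,0,0.07],"claw":-1},{"slide":[0,0,-3.5],"angular":[0,0,0.07],"claw":-1},{"slide":[0,0,-3.5],"angular":[0,0,0.07],"claw":-1},{"slide":[0,0,-3.5],"angular":[0,0,0.07],"claw":-1},{"slide":[0,0,-3.5],"angular":[0,0,0.07],"claw":-1},{"slide":[0,0,-3.5],"angular":[0,0,0.07],"claw":-1},{"slide":[0,0,-3.5],"angular":[0,0,0.07],"claw":-1},{"slide":[0,0,-3.5],"angular":[0,0,0.07],"claw":-1},{"slide":[0,0,-3],"angular":[0,0,0.07],"claw":-1}]'
python3 -m creep '[{"slide":[1.5,-1,0],"angular":[0,0,0],"claw":-1},{"slide":[2.2,-1.5,0],"angular":[0,0,0],"claw":-1},{"slide":[2.5,-1.7,0],"angular":[0,0,0],"claw":-1},{"slide":[2.5,-1.7,0],"angular":[0,0,0],"claw":-1},{"slide":[2.5,-1.7,0],"angular":[0,0,0],"claw":-1},{"slide":[2.5,-1.7,0],"angular":[0,0,0],"claw":-1},{"slide":[2,-1.3,0],"angular":[0,0,0],"claw":-1},{"slide":[1.3,-0.7,0],"angular":[0,0,0],"claw":-1},{"slide":[0,0,0],"angular":[0,0,0],"claw":-1},{"slide":[0,0,0],"angular":[0,0,0],"claw":-1}]'
python3 - <<'E'
from h import *
s=manip.sense(); im=viewer.snapshot("wrist"); cv2.imwrite("pics/w3.png",im); np.savez("w3.npz",**s)
C=cam("wrist",s); print(proj(C,[[.641,-.0235,.106],[.538,.002,.183]]).round(0))
s=np.load("w2.npz"); C=cam("wrist",s); print([ (ray(C,(u,163),.045)[0][:2]-s["tcp_pos"][:2]) @ R.from_quat(s["tool_rot"]).as_matrix()[:2,:2] for u in(164,397)])
E
```

```text
t: 5.2
tcp_pos: [0.6016, -0.3048, 0.328]
tool_rot: [0.643, 0.766, -0.0, 0.0]
force: [-0.1, -0.1, -1.4]
finger_gap: 0.15
gripper_force: 59.1
t: 6.03
tcp_pos: [0.4604, -0.1571, 0.3261]
tool_rot: [0.642, 0.767, -0.0, 0.0]
force: [-0.4, -0.7, -1.1]
finger_gap: 0.152
gripper_force: 59.1
[[454.  92.]
 [401.  30.]]
[array([ 0.05098714, -0.04472884]), array([0.05094885, 0.04510229])]
```

View pics/w3.png

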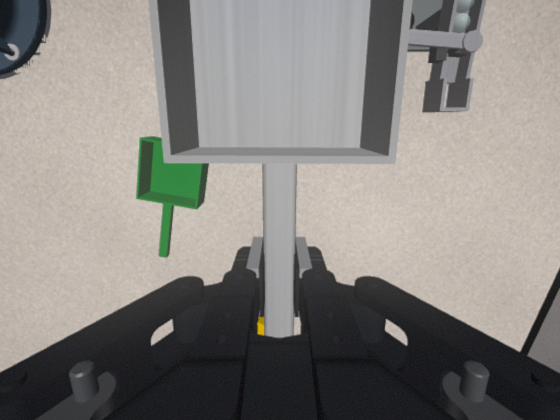

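The pan is held level and straight. The outlet shell is at about (446,95) and the pivot disc at (472,41). I'll zoom in to measure them.

Run:
```python
from h import *
im=cv2.imread("pics/w3.png"); cv2.imwrite("pics/c3.png",cv2.resize(im[0:120,400:500],None,fx=5,fy=5,interpolation=cv2.INTER_CUBIC))
```

```text
(no output)
```

View pics/c3.png

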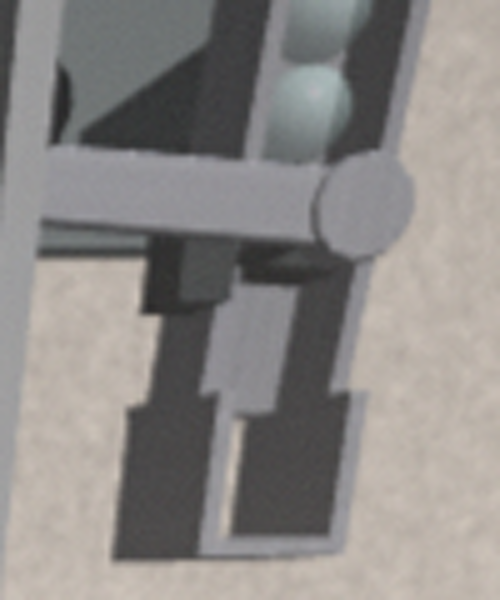

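Run:
```python
from h import *
s=np.load("w3.npz"); C=cam("wrist",s)
D=[(-17,-135,.106,199,556),(17,-135,.106,343,553),(17,-99,.106,369,392),(-17,-99,.106,217,397),(-17,-135,.062,112,560),(-17,-99,.062,128,408),(-11.7,-70,.1425,364,203)]
W=[ray(C,(400+d[3]/5-.4,d[4]/5-.4),d[2])[0] for d in D]
t,th,Rm,e=fit([(d[0]/1e3,d[1]/1e3) for d in D],W)
print("disp",t.round(4),np.degrees(th).round(2),(e*1e3).round(1).tolist())
for a in (th,np.radians(10.18)):
  Rm=np.array([[np.cos(a),-np.sin(a)],[np.sin(a),np.cos(a)]]); m=np.mean([(d[0]/1e3,d[1]/1e3) for d in D],0); t=np.mean(W,0)[:2]-Rm@m
  for n,p in dict(outlet=(0,-.115),pivot=(-.0117,-.07),knob=(-.0967,-.07)).items(): print(n,(Rm@p+t).round(4))
  o=Rm@(0,-.115)+t
  M=R.from_quat(s["tool_rot"]).as_matrix()
  for off in (-.13,0):
    c=o+Rm@(0,off); g=np.r_[c-M[:2,0]*.096,.0171+.006]; print("grip",g.round(4),"slide cm",(M.T@(g-s["tcp_pos"])*100).round(2))
```

```text
disp [0.6221 0.0894] 10.66 [[-0.3, 0.1], [0.3, -0.2], [-0.3, 0.8], [-0.0, 1.6], [-0.3, -0.4], [0.2, -1.5], [0.3, -0.4]]
outlet [ 0.6434 -0.0236]
pivot [0.6236 0.0184]
knob [0.54   0.0027]
grip [ 0.6844 -0.2459  0.0231] slide cm [-12.68  20.49  30.3 ]
grip [ 0.6604 -0.1181  0.0231] slide cm [ 0.32 20.38 30.29]
outlet [ 0.6434 -0.0237]
pivot [0.6239 0.0185]
knob [0.5402 0.0035]
grip [ 0.6833 -0.2461  0.0231] slide cm [-12.69  20.38  30.3 ]
grip [ 0.6603 -0.1182  0.0231] slide cm [ 0.31 20.38 30.29]
```

```bash
python3 -m creep '[{"slide":[-1.2,1.9,0],"angular":[0,0,0],"claw":-1},{"slide":[-1.9,3.1,0],"angular":[0,0,0],"claw":-1},{"slide":[-1.9,3.1,0],"angular":[0,0,0],"claw":-1},{"slide":[-1.9,3.1,0],"angular":[0,0,0],"claw":-1},{"slide":[-1.9,3.1,0],"angular":[0,0,0],"claw":-1},{"slide":[-1.9,3.1,0],"angular":[0,0,0],"claw":-1},{"slide":[-2.0,3,2],"angular":[0,0,0],"claw":-1},{"slide":[0,0,3],"angular":[0,0,0],"claw":-1},{"slide":[0,0,3.5],"angular":[0,0,0],"claw":-1},{"slide":[0,0,3.5],"angular":[0,0,0],"claw":-1}]'
python3 -m creep '[{"slide":[0,0,3.5],"angular":[0,0,0],"claw":-1},{"slide":[0,0,3.5],"angular":[0,0,0],"claw":-1},{"slide":[0,0,3],"angular":[0,0,0],"claw":-1},{"slide":[0,0,2.5],"angular":[0,0,0],"claw":-1},{"slide":[0,0,2.5],"angular":[0,0,0],"claw":-1},{"slide":[0,0,1.5],"angular":[0,0,0],"claw":-1},{"slide":[0,0,1],"angular":[0,0,0],"claw":-1},{"slide":[0,0,0.5],"angular":[0,0,0],"claw":-1},{"slide":[0,0,0],"angular":[0,0,0],"claw":-1},{"slide":[0,0,0],"angular":[0,0,0],"claw":-1}]'
python3 - <<'E'
from h import *
s=manip.sense();M=R.from_quat(s["tool_rot"]).as_matrix();g=np.array([.6604,-.1181,.0231])
print("to go cm",(M.T@(g-s["tcp_pos"])*100).round(2),M.round(3).tolist())
E
```

```text
t: 6.92
tcp_pos: [0.6854, -0.2483, 0.2035]
tool_rot: [0.642, 0.767, -0.0, 0.001]
force: [0.5, 0.2, -1.6]
finger_gap: 0.146
gripper_force: 59.2
t: 7.75
tcp_pos: [0.6849, -0.2471, 0.0273]
tool_rot: [0.642, 0.767, 0.0, 0.001]
force: [-0.6, 0.6, -1.4]
finger_gap: 0.15
gripper_force: 59.1
to go cm [13.13 -0.14  0.4 ] [[-0.176, 0.984, 0.002], [0.984, 0.176, -0.001], [-0.001, 0.002, -1.0]]
```

Now slide the pan in under the outlet, set it down gently, and look with the top camera before letting go.

```bash
python3 -m creep '[{"slide":[1,0,0.3],"angular":[0,0,0],"claw":-1},{"slide":[2,0,0],"angular":[0,0,0],"claw":-1},{"slide":[2,0,0],"angular":[0,0,0],"claw":-1},{"slide":[2,-0.1,0],"angular":[0,0,0],"claw":-1},{"slide":[2,0,0],"angular":[0,0,0],"claw":-1},{"slide":[2,0,0],"angular":[0,0,0],"claw":-1},{"slide":[1.3,0,0],"angular":[0,0,0],"claw":-1},{"slide":[0.8,0,0],"angular":[0,0,0],"claw":-1},{"slide":[0,0,0],"angular":[0,0,0],"claw":-1},{"slide":[0,0,0.3],"angular":[0,0,0],"claw":-1}]'
python3 -m creep '[{"slide":[0,0,0.2],"angular":[0,0,0],"claw":-1},{"slide":[0,0,0.15],"angular":[0,0,0],"claw":-1},{"slide":[0,0,0],"angular":[0,0,0],"claw":-1}]'
python3 - <<'E'
from h import *
s=manip.sense();M=R.from_quat(s["tool_rot"]).as_matrix()
print("pan",s["tcp_pos"][:2]+M[:2,0]*.096)
cv2.imwrite("pics/t4.png",cv2.resize(viewer.snapshot("top")[110:250,180:380],None,fx=4,fy=4,interpolation=cv2.INTER_CUBIC))
E
```

```text
t: 8.58
tcp_pos: [0.6609, -0.1179, 0.0213]
tool_rot: [0.641, 0.767, 0.0, 0.001]
force: [1.0, -1.0, -0.7]
finger_gap: 0.148
gripper_force: 59.1
t: 8.83
tcp_pos: [0.6605, -0.1191, 0.0172]
tool_rot: [0.642, 0.766, 0.0, 0.001]
force: [-1.4, -1.3, 3.2]
finger_gap: 0.151
gripper_force: 59.9
pan [ 0.64372303 -0.02460571]
```

View pics/t4.png

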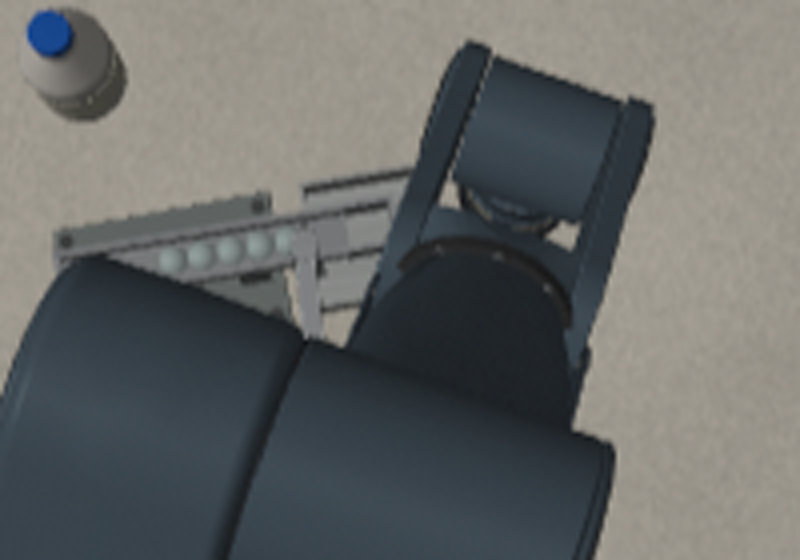

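The top view shows the pan rim under the outlet, the balls still queued and the bottle untouched. By the arm's own reading the pan centre is within 1 mm of the outlet axis. I'll release, rise, and go above the knob, turning as I go.

```bash
python3 -m creep '[{"slide":[0,0,0],"angular":[0,0,0],"claw":-0.2},{"slide":[0,0,0],"angular":[0,0,0],"claw":-0.2},{"slide":[0,0,0],"angular":[0,0,0],"claw":-0.2},{"slide":[0,0,0],"angular":[0,0,0],"claw":-0.2},{"slide":[0,0,-1],"angular":[0,0,0],"claw":-0.2},{"slide":[0,0,-3],"angular":[0,0,0],"claw":-0.2},{"slide":[0,0,-4],"angular":[0,0,0],"claw":-0.2},{"slide":[0,0,-4],"angular":[0,0,0],"claw":-0.2},{"slide":[0,0,-4],"angular":[0,0,0],"claw":-0.2},{"slide":[0,0,-4],"angular":[0,0,0],"claw":-0.2}]'
python3 -m creep '[{"slide":[0,0,-4],"angular":[0,0,0],"claw":-0.2},{"slide":[2.8,-1.9,0],"angular":[0,0,0],"claw":-0.2},{"slide":[2.8,-2,0],"angular":[0,0,0],"claw":-0.2},{"slide":[2.8,-1.9,0],"angular":[0,0,0],"claw":-0.2},{"slide":[2.8,-2,0],"angular":[0,0,0],"claw":-0.2},{"slide":[2.9,-1.9,0],"angular":[0,0,-0.12],"claw":-0.2},{"slide":[0,0,0],"angular":[0,0,-0.12],"claw":-0.2},{"slide":[0,0,0],"angular":[0,0,-0.12],"claw":-0.2},{"slide":[0,0,0],"angular":[0,0,-0.12],"claw":-0.2},{"slide":[0,0,0],"angular":[0,0,-0.12],"claw":-0.2}]'
python3 -m creep '[{"slide":[0,0,0],"angular":[0,0,-0.12],"claw":-0.2},{"slide":[0,0,0],"angular":[0,0,-0.12],"claw":-0.2},{"slide":[0,0,0],"angular":[0,0,-0.12],"claw":-0.2},{"slide":[0,0,0],"angular":[0,0,-0.12],"claw":-0.2},{"slide":[0,0,0],"angular":[0,0,-0.12],"claw":-0.2},{"slide":[0,0,0],"angular":[0,0,-0.12],"claw":-0.2},{"slide":[0,0,0],"angular":[0,0,-0.12],"claw":-0.2},{"slide":[0,0,0],"angular":[0,0,-0.12],"claw":-0.2},{"slide":[0,0,0],"angular":[0,0,0],"claw":-0.2},{"slide":[0,0,0],"angular":[0,0,0],"claw":-0.2}]'
python3 - <<'E'
from h import *
s=manip.sense(); im=viewer.snapshot("wrist"); cv2.imwrite("pics/w5.png",im); np.savez("w5.npz",**s)
C=cam("wrist",s); print(proj(C,[[.54,.0027,.183],[.6236,.0184,.143],[.6434,-.0236,.045]]).round(0),s["q"].round(2))
E
```

```text
t: 9.72
tcp_pos: [0.6595, -0.1174, 0.2194]
tool_rot: [0.642, 0.767, 0.0, 0.0]
force: [0.1, -0.2, -0.8]
finger_gap: 0.403
gripper_force: 0.0
t: 10.55
tcp_pos: [0.5392, 0.0045, 0.2578]
tool_rot: [0.383, 0.924, 0.0, 0.001]
force: [-0.3, -0.7, 0.3]
finger_gap: 0.401
gripper_force: 0.0
t: 11.38
tcp_pos: [0.5394, 0.0041, 0.2573]
tool_rot: [-0.082, 0.997, -0.0, 0.0]
force: [0.8, 0.7, -0.4]
finger_gap: 0.4
gripper_force: 0.0
[[277. 213.]
 [279. 285.]
 [245. 254.]] [-0.2   0.38  1.62  0.    1.14 -1.93]
```

View pics/w5.png

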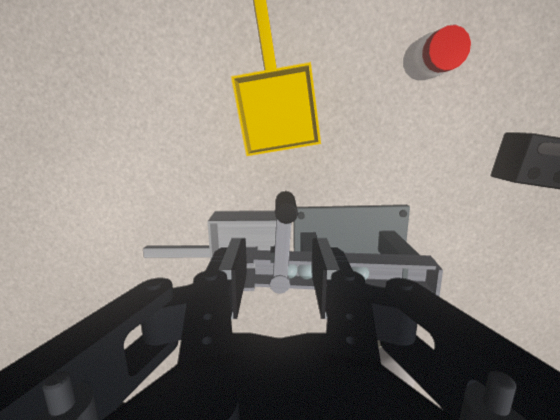

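The wrist view shows the knob at about (286,205) and the pivot disc at (280,285). The pan is under the outlet, with its handle at the left at (175,252). The knob lies a little to the right of where I predicted, so I'll measure it.

Run:
```python
from h import *
s=np.load("w5.npz"); C=cam("wrist",s); im=cv2.imread("pics/w5.png")
g=im.max(2); m=(g[180:235,262:310]<48).astype(np.uint8)
n,l,st,ce=cv2.connectedComponentsWithStats(m); i=1+st[1:,4].argmax()
ys,xs=np.where(l==i); print([(y+180,xs[ys==y].min()+262,xs[ys==y].max()+262) for y in sorted(set(ys))][::2])
for uv in ((286.5,208),(286.5,211),(287,214)): print(uv,ray(C,uv,.183)[0].round(4))
print("knob bottom",ray(C,(286,200),.141)[0].round(4))
p=ray(C,(280,285),.143)[0]; print("piv",p.round(4))
print("base edge", [ray(C,uv,.01)[0].round(4) for uv in ((302,208),(409,206))])
```

```text
Traceback (most recent call last):
ValueError: attempt to get argmax of an empty sequence
```

Run:
```python
from h import *
s=np.load("w5.npz"); C=cam("wrist",s); im=cv2.imread("pics/w5.png")
g=im.max(2); print(g[184:232:3,268:308:3])
for uv in ((286.5,208),(286.5,211),(287,214)): print(uv,ray(C,uv,.183)[0].round(4))
print("knob bottom",ray(C,(286,200),.141)[0].round(4))
p=ray(C,(280,285),.143)[0]; print("piv",p.round(4))
print("base edge", [ray(C,uv,.01)[0].round(4) for uv in ((302,208),(409,206))])
M=R.from_quat(s["tool_rot"]).as_matrix(); print(M.round(3).tolist())
```

```text
[[192 196 194 194 197 192 192 183 190 194 192 188 193 195]
 [195 195 198 199 191 196 187 185 191 191 195 191 193 195]
 [197 195 195 197 194 199 163 191 195 192 188 191 188 193]
 [201 192 189 192  77  64  63  63 154 194 187 189 191 194]
 [200 195 192  79  61  65  63  64  62 182 196 188 188 193]
 [194 194 193  64  65  65  63  61  63 170 196 190 193 188]
 [190 195 189  60  63  60  61  59  62 102 205 192 189 191]
 [194 197 189  59  65  64  64  68  65  64 195 191 196 194]
 [195 192 187  60  64  64  62  66  67  70  99 101  99 101]
 [109 110  93  62  61  62  63  61  64  65 116 109 122 125]
 [ 90  88  88  62  59  61  62  59  62  59  75  84 104 120]
 [ 87  88  89  61  59  62  61  60  60  59  88  85 101 122]
 [102 116 116 131  56  59  59  59  55 103 123 120 121 120]
 [165 164 164 152 152 119  76 112 183 115 121 120 122 122]
 [165 166 165 147 158 159 157 161 190 110 120 120 123 120]
 [164 164 162 148 156 156 158 160 191 118 122 121 121 120]]
(286.5, 208) [0.5348 0.0091 0.183 ]
(286.5, 211) [0.5372 0.0095 0.183 ]
(287, 214) [0.5395 0.0103 0.183 ]
knob bottom [0.5394 0.0105 0.141 ]
piv [0.6238 0.019  0.143 ]
base edge [array([0.5803, 0.0428, 0.01  ]), array([0.5538, 0.1865, 0.01  ])]
[[-0.987, -0.163, 0.001], [-0.163, 0.987, -0.0], [-0.001, -0.0, -1.0]]
```

The knob centre is at about (0.539, 0.010) and the pivot at (0.624, 0.019). That means the handle starts about 4° ajar, so the closing turn has to go right to the stop. Now I'll descend over the knob and grip it lightly.

```bash
python3 -m creep '[{"slide":[0,0.6,0],"angular":[0,0,0.058],"claw":-0.1},{"slide":[0,0,2.5],"angular":[0,0,0],"claw":-0.1},{"slide":[0,0,2.5],"angular":[0,0,0],"claw":-0.1},{"slide":[0,0,2.5],"angular":[0,0,0],"claw":-0.1},{"slide":[0,0,2.0],"angular":[0,0,0],"claw":-0.1},{"slide":[0,0,1.4],"angular":[0,0,0],"claw":-0.1},{"slide":[0,0,0],"angular":[0,0,0],"claw":-0.1},{"slide":[0,0,0],"angular":[0,0,0],"claw":-0.1}]' 20
python3 -m creep '[{"slide":[0,0,0],"angular":[0,0,0],"claw":-1},{"slide":[0,0,0],"angular":[0,0,0],"claw":-1},{"slide":[0,0,0],"angular":[0,0,0],"claw":-1},{"slide":[0,0,0],"angular":[0,0,0],"claw":-1},{"slide":[0,0,0],"angular":[0,0,0],"claw":-1},{"slide":[0,0,0],"angular":[0,0,0],"claw":-1}]' 20
python3 - <<'E'
from h import *
s=manip.sense(); im=viewer.snapshot("wrist"); cv2.imwrite("pics/w6.png",im)
M=R.from_quat(s["tool_rot"]).as_matrix(); print("pivot in tool cm",M.T@(np.array([.6238,.0187,.143])-s["tcp_pos"])*100)
E
```

```text
t: 12.1
tcp_pos: [0.5382, 0.01, 0.1475]
tool_rot: [-0.053, 0.999, 0.0, -0.001]
force: [0.3, -0.4, -0.6]
finger_gap: 0.453
gripper_force: 0.0
t: 12.6
tcp_pos: [0.5395, 0.0098, 0.1491]
tool_rot: [-0.054, 0.999, -0.0, 0.001]
force: [0.8, -0.6, 6.9]
finger_gap: 0.203
gripper_force: 22.0
pivot in tool cm [-8.47082725 -0.02219168  0.63274859]
```

View pics/w6.png

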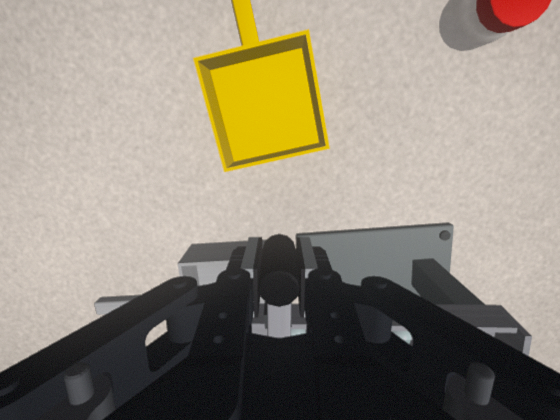

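The knob is gripped squarely between the pads and the pan has not moved. Now the opening arc about the pivot.

```bash
python3 -m creep '[{"slide":[-0.02,0.51,-0.1],"angular":[0,0,0.06],"claw":-1},{"slide":[-0.06,1.02,0],"angular":[0,0,0.12],"claw":-1},{"slide":[-0.06,1.02,0],"angular":[0,0,0.12],"claw":-1},{"slide":[-0.06,1.02,0],"angular":[0,0,0.12],"claw":-1},{"slide":[-0.06,1.02,0],"angular":[0,0,0.12],"claw":-1}]' 20
python3 -m creep '[{"slide":[-0.06,1.02,0],"angular":[0,0,0.12],"claw":-1},{"slide":[-0.06,1.02,0],"angular":[0,0,0.12],"claw":-1},{"slide":[-0.06,1.02,0],"angular":[0,0,0.12],"claw":-1},{"slide":[-0.06,1.02,0],"angular":[0,0,0.12],"claw":-1},{"slide":[-0.06,1.02,0],"angular":[0,0,0.12],"claw":-1},{"slide":[-0.06,1.02,0],"angular":[0,0,0.12],"claw":-1},{"slide":[-0.06,1.02,0],"angular":[0,0,0.12],"claw":-1}]' 20
python3 -m creep '[{"slide":[-0.02,0.51,0],"angular":[0,0,0.06],"claw":-1},{"slide":[0,0.2,0],"angular":[0,0,0.024],"claw":-1},{"slide":[0,0,0],"angular":[0,0,0],"claw":-1}]' 20
python3 - <<'E'
from h import *
s=manip.sense()
M=R.from_quat(s["tool_rot"]).as_matrix(); d=s["tcp_pos"][:2]-np.array([.6238,.0187]);print("knob ang",np.degrees(np.arctan2(d[1],d[0])),np.hypot(*d),"force tool",M.T@s["force"])
E
```

```text
t: 13.07
tcp_pos: [0.547, 0.0547, 0.1492]
tool_rot: [0.217, 0.976, -0.0, 0.001]
force: [3.6, -1.4, -1.3]
finger_gap: 0.202
gripper_force: 21.4
t: 13.65
tcp_pos: [0.5991, 0.1002, 0.1491]
tool_rot: [0.596, 0.803, -0.0, 0.001]
force: [2.1, -3.5, 0.8]
finger_gap: 0.199
gripper_force: 21.6
t: 13.9
tcp_pos: [0.606, 0.102, 0.1492]
tool_rot: [0.627, 0.779, 0.0, 0.001]
force: [1.3, -1.3, 1.8]
finger_gap: 0.207
gripper_force: 21.7
knob ang 102.05315896782618 0.08518684366643708 force tool [-1.58707901  0.97771535 -1.75744067]
```

```bash
python3 -m creep '[{"slide":[0,0.2,0],"angular":[0,0,0.024],"claw":-1},{"slide":[0,0.2,0],"angular":[0,0,0.024],"claw":-1},{"slide":[0,0,0],"angular":[0,0,0],"claw":-1}]' 20
python3 -m creep '[{"slide":[0,0.15,0],"angular":[0,0,0],"claw":-1},{"slide":[0,0,0],"angular":[0,0,0],"claw":-1}]' 20
python3 - <<'E'
from h import *
s=manip.sense()
M=R.from_quat(s["tool_rot"]).as_matrix(); d=s["tcp_pos"][:2]-np.array([.6238,.0187]);print("knob ang",np.degrees(np.arctan2(d[1],d[0])),np.hypot(*d),"force tool",M.T@s["force"])
E
```

```text
t: 14.15
tcp_pos: [0.6086, 0.1027, 0.1491]
tool_rot: [0.646, 0.763, -0.001, -0.0]
force: [-0.9, -3.7, 4.2]
finger_gap: 0.201
gripper_force: 21.9
t: 14.32
tcp_pos: [0.6086, 0.1028, 0.1491]
tool_rot: [0.646, 0.764, -0.002, -0.001]
force: [-3.4, -4.5, 7.7]
finger_gap: 0.204
gripper_force: 22.3
knob ang 100.25952621080067 0.08543845844153268 force tool [-3.83648848 -4.11274492 -7.67196125]
```

The handle has reached its stop at 100.3°, with the reaction force rising and no further travel. I'll wait for the balls, then look.

```bash
for i in 1 2; do python3 -m creep '[{"slide":[0,0,0],"angular":[0,0,0],"claw":-1},{"slide":[0,0,0],"angular":[0,0,0],"claw":-1},{"slide":[0,0,0],"angular":[0,0,0],"claw":-1},{"slide":[0,0,0],"angular":[0,0,0],"claw":-1},{"slide":[0,0,0],"angular":[0,0,0],"claw":-1},{"slide":[0,0,0],"angular":[0,0,0],"claw":-1},{"slide":[0,0,0],"angular":[0,0,0],"claw":-1},{"slide":[0,0,0],"angular":[0,0,0],"claw":-1},{"slide":[0,0,0],"angular":[0,0,0],"claw":-1},{"slide":[0,0,0],"angular":[0,0,0],"claw":-1}]'|head -1; done
python3 - <<'E'
from h import *
a=viewer.snapshot("scene")[150:270,240:400]; b=viewer.snapshot("top")[130:250,180:340]
cv2.imwrite("pics/s7.png",np.hstack([cv2.resize(x,(400,300),interpolation=cv2.INTER_CUBIC) for x in(a,b)]))
E
```

```text
t: 15.15
t: 15.98
```

View pics/s7.png

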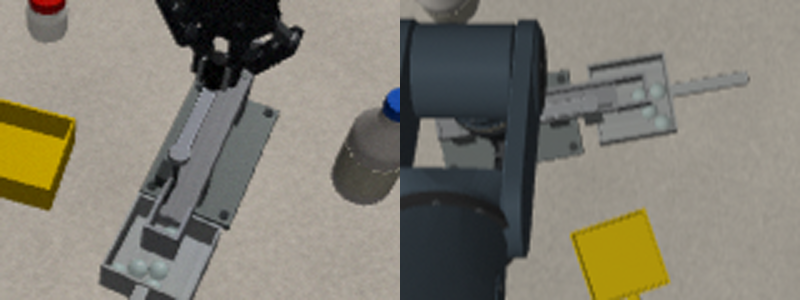

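The balls are in the pan: at least four show in the top view near (640–660, 90–122), with the rest possibly under the outlet shell. That was the last picture I'll view. From here I'll count balls numerically by colour, before closing.

```bash
cat > balls.py <<'E'
from h import *
def find(im,box):
    u0,v0,u1,v1=box; b=cv2.resize(im[v0:v1,u0:u1],None,fx=4,fy=4,interpolation=cv2.INTER_CUBIC).astype(int)
    m=((b[...,1]-b[...,2]>7)&(b[...,1]>95)).astype(np.uint8)
    n,l,st,ce=cv2.connectedComponentsWithStats(m)
    return [(round(float(u0+c[0]/4),1),round(float(v0+c[1]/4),1),round(s[4]/16,1)) for c,s in zip(ce[1:],st[1:]) if s[4]>60]
E
python3 - <<'E'
from balls import *
print("before top",find(cv2.imread("pics/top0.png"),(185,145,310,205)),"\nbefore scene",find(cv2.imread("pics/scene0.png"),(270,150,370,270)))
t=viewer.snapshot("top"); s=viewer.snapshot("scene"); cv2.imwrite("pics/t8.png",t); cv2.imwrite("pics/s8.png",s)
print("top",find(t,(185,145,310,205)),"\nscene",find(s,(270,150,370,290)))
C=cam("scene"); print(proj(C,[[.6434,-.0236,.045],[.6434-.0098*(-1)*0,-.0236,.01]]).round())
im=cv2.imread("pics/top0.png"); print([im[v,u].tolist() for u,v in((230,173),(237,171))])
E
```

```text
before top [(250.8, 169.8, np.float64(17.7)), (244.3, 171.1, np.float64(27.3)), (237.0, 172.4, np.float64(24.2)), (229.7, 173.8, np.float64(26.8)), (222.4, 174.9, np.float64(23.2))] 
before scene [(322.4, 206.0, np.float64(196.7))]
top [(282.7, 166.3, np.float64(25.9)), (275.4, 167.6, np.float64(18.9)), (279.3, 174.7, np.float64(21.8)), (284.6, 178.8, np.float64(25.1))] 
scene [(308.4, 242.1, np.float64(13.2)), (299.8, 258.2, np.float64(102.5)), (287.8, 256.7, np.float64(14.6))]
[[305. 247.]
 [303. 253.]]
[[126, 128, 116], [125, 127, 116]]
```

Run:
```python
from balls import *
T=cam("top");S=cam("scene"); P=ray(T,[(282.7,166.3),(275.4,167.6),(279.3,174.7),(284.6,178.8)],.013)
th=np.radians(10.5);Rm=np.array([[np.cos(th),-np.sin(th)],[np.sin(th),np.cos(th)]]);o=np.array([.6434,-.0236])
print("rel outlet mm",((P[:,:2]-o)@Rm*1e3).round(), "in scene",proj(S,P).round(1).tolist())
Q=[(299.8,258.2),(287.8,256.7),(308.4,242.1)]; W=ray(S,Q,.013); print("scene->rel",((W[:,:2]-o)@Rm*1e3).round())
b=Rm@[0,.115]+o # dispenser origin
tr=[np.r_[Rm@[0,y]+b,.075+.2*(y+.1)*.0+.012+(y+.1)*.15] for y in np.arange(-.09,.1,.02)]
for n,C in(("top",T),("scene",S)):
    im0=cv2.imread("pics/top0.png" if n=="top" else "pics/scene0.png");im=cv2.imread("pics/t8.png" if n=="top" else "pics/s8.png")
    for y,(u,v) in zip(np.arange(-90,100,20),proj(C,tr)):
        f=lambda i:cv2.blur(i,(3,3))[int(round(v)),int(round(u))].tolist()
        print(n,y,round(u),round(v),f(im0),f(im))
```

```text
rel outlet mm [[  4. -32.]
 [  4. -11.]
 [-18. -18.]
 [-33. -31.]] in scene [[299.9, 264.2], [303.3, 257.0], [293.8, 255.9], [286.4, 257.8]]
scene->rel [[ -3. -17.]
 [-31. -26.]
 [ -0.  33.]]
top -90 263 168 [105, 104, 102] [118, 117, 116]
top -70 256 169 [111, 110, 109] [125, 124, 122]
top -50 248 170 [105, 106, 99] [122, 121, 119]
top -30 241 171 [107, 108, 101] [121, 120, 119]
top -10 234 172 [112, 113, 106] [39, 35, 30]
top 10 226 174 [103, 104, 97] [69, 61, 52]
top 30 219 175 [114, 114, 109] [53, 47, 40]
top 50 211 176 [106, 105, 104] [51, 46, 39]
top 70 204 177 [86, 87, 84] [53, 47, 40]
top 90 196 179 [102, 101, 100] [114, 113, 112]
scene -90 310 230 [119, 115, 114] [120, 118, 117]
scene -70 314 223 [40, 39, 36] [122, 119, 117]
scene -50 317 216 [111, 111, 101] [123, 120, 119]
scene -30 320 209 [112, 111, 101] [125, 122, 121]
scene -10 323 202 [109, 110, 100] [125, 121, 120]
scene 10 326 195 [110, 110, 100] [124, 122, 120]
scene 30 329 188 [124, 121, 120] [127, 123, 122]
scene 50 332 182 [124, 121, 120] [20, 18, 19]
scene 70 335 175 [125, 122, 121] [11, 11, 9]
scene 90 338 169 [50, 49, 49] [17, 15, 15]
```

All five are accounted for: four in the top view, and the fifth in the scene view at pan offset (0,+33) mm, tucked behind the outlet. The trough reads bare steel. Next I turn the handle back to closed.

```bash
python3 -m creep '[{"slide":[0,-0.7,0],"angular":[0,0,-0.06],"claw":-1},{"slide":[-0.06,-1.02,0],"angular":[0,0,-0.12],"claw":-1},{"slide":[-0.06,-1.02,0],"angular":[0,0,-0.12],"claw":-1},{"slide":[-0.06,-1.02,0],"angular":[0,0,-0.12],"claw":-1},{"slide":[-0.06,-1.02,0],"angular":[0,0,-0.12],"claw":-1},{"slide":[-0.06,-1.02,0],"angular":[0,0,-0.12],"claw":-1},{"slide":[-0.06,-1.02,0],"angular":[0,0,-0.12],"claw":-1}]' 20
python3 -m creep '[{"slide":[-0.06,-1.02,0],"angular":[0,0,-0.12],"claw":-1},{"slide":[-0.06,-1.02,0],"angular":[0,0,-0.12],"claw":-1},{"slide":[-0.06,-1.02,0],"angular":[0,0,-0.12],"claw":-1},{"slide":[-0.06,-1.02,0],"angular":[0,0,-0.12],"claw":-1},{"slide":[-0.06,-1.02,0],"angular":[0,0,-0.12],"claw":-1},{"slide":[0,0,0],"angular":[0,0,0],"claw":-1}]' 20
python3 - <<'E'
from h import *
s=manip.sense()
M=R.from_quat(s["tool_rot"]).as_matrix(); d=s["tcp_pos"][:2]-np.array([.6238,.0187]);print("knob ang",np.degrees(np.arctan2(d[1],d[0]))%360,np.hypot(*d),"force tool",M.T@s["force"],np.degrees(np.arctan2(M[1,0],M[0,0])))
E
```

```text
t: 16.77
tcp_pos: [0.5546, 0.0683, 0.1491]
tool_rot: [0.304, 0.953, 0.0, 0.002]
force: [4.0, -4.1, -0.3]
finger_gap: 0.2
gripper_force: 21.5
t: 17.27
tcp_pos: [0.5389, 0.0199, 0.1491]
tool_rot: [0.012, 1.0, -0.0, 0.002]
force: [3.3, -2.2, 0.1]
finger_gap: 0.206
gripper_force: 21.6
knob ang 179.18118810125637 0.08493277271143007 force tool [-3.32444104 -2.16931352 -0.08560683] 178.65544566842544
```

```bash
cat > st.py <<'E'
from h import *
s=manip.sense()
M=R.from_quat(s["tool_rot"]).as_matrix(); d=s["tcp_pos"][:2]-np.array([.6238,.0187]);print("knob ang",np.degrees(np.arctan2(d[1],d[0]))%360,np.hypot(*d),"force tool",M.T@s["force"])
E
python3 -m creep '[{"slide":[-0.06,-1.02,0],"angular":[0,0,-0.12],"claw":-1},{"slide":[-0.01,-0.4,0],"angular":[0,0,-0.05],"claw":-1},{"slide":[0,0,0],"angular":[0,0,0],"claw":-1}]' 20; python3 st.py
python3 -m creep '[{"slide":[0,-0.2,0],"angular":[0,0,-0.02],"claw":-1},{"slide":[0,0,0],"angular":[0,0,0],"claw":-1}]' 20; python3 st.py
python3 -m creep '[{"slide":[0,-0.2,0],"angular":[0,0,0],"claw":-1},{"slide":[0,0,0],"angular":[0,0,0],"claw":-1}]' 20; python3 st.py
```

```text
t: 17.52
tcp_pos: [0.5395, 0.0069, 0.1491]
tool_rot: [-0.072, 0.997, 0.0, 0.002]
force: [3.4, -1.2, 1.1]
finger_gap: 0.201
gripper_force: 21.7
knob ang 187.95814696394973 0.08507061232471382 force tool [-3.16632404 -1.69044375 -1.04767039]
t: 17.68
tcp_pos: [0.5398, 0.0055, 0.1491]
tool_rot: [-0.082, 0.997, -0.0, 0.001]
force: [4.6, -1.8, 1.4]
finger_gap: 0.198
gripper_force: 21.6
knob ang 188.9529797580373 0.08507077627187978 force tool [-4.25779969 -2.53883787 -1.41818606]
t: 17.85
tcp_pos: [0.54, 0.0039, 0.1491]
tool_rot: [-0.083, 0.997, 0.0, 0.001]
force: [4.8, 0.9, 0.3]
finger_gap: 0.199
gripper_force: 21.6
knob ang 189.98328685616627 0.08511417530024835 force tool [-4.93257905  0.11600931 -0.2989387 ]
```

```bash
for i in 1 2 3; do python3 -m creep '[{"slide":[0,-0.15,0],"angular":[0,0,-0.01],"claw":-1},{"slide":[0,0,0],"angular":[0,0,0],"claw":-1}]' 20 >/dev/null; python3 st.py; done
```

```text
knob ang 190.6219711361816 0.08510642509121773 force tool [-5.49559205  3.05974757 -1.59347227]
knob ang 190.6659320013047 0.0851299784715837 force tool [-6.54145495  7.30485455 -2.13576446]
knob ang 190.70936686719497 0.08515222120278743 force tool [-7.58356705 11.08275184 -2.46698166]
```

The handle is at the closed stop: 190.6° with the reaction force rising, 90.4° from the open stop. I'll release the knob, rise, and move the arm back.

```bash
python3 -m creep '[{"slide":[0,0,0],"angular":[0,0,0],"claw":0},{"slide":[0,0,0],"angular":[0,0,0],"claw":0},{"slide":[0,0,0],"angular":[0,0,0],"claw":0},{"slide":[0,0,0],"angular":[0,0,0],"claw":0},{"slide":[0,0,-1],"angular":[0,0,0],"claw":0},{"slide":[0,0,-3],"angular":[0,0,0],"claw":0},{"slide":[0,0,-4],"angular":[0,0,0],"claw":0},{"slide":[0,0,-4],"angular":[0,0,0],"claw":0},{"slide":[0,0,-3],"angular":[0,0,0],"claw":0},{"slide":[0,0,0],"angular":[0,0,0],"claw":0}]'
python3 - <<'E'
from h import *
s=manip.sense(); np.savez("w9.npz",**s); im=viewer.snapshot("wrist"); cv2.imwrite("pics/w9.png",im); C=cam("wrist",s)
for a in (186.1,189,190.6):
    k=np.array([.6238,.0187])+.085*np.array([np.cos(np.radians(a)),np.sin(np.radians(a))]); print(a,proj(C,np.r_[k,.183]).round(1),proj(C,np.r_[k,.141]).round(1))
g=im.max(2).astype(np.uint8); 
for v in range(185,235,4):
    x=np.where(g[v,250:320]<72)[0]+250; print(v,x.min() if len(x) else None,x.max() if len(x) else None,len(x))
E
```

```text
t: 19.18
tcp_pos: [0.5433, -0.0021, 0.3066]
tool_rot: [-0.098, 0.995, -0.002, 0.007]
force: [0.3, 0.0, -0.9]
finger_gap: 0.498
gripper_force: 0.0
186.1 [[293.1 193.6]] [[291.5 183.8]]
189 [[288.5 193.3]] [[287.4 183.6]]
190.6 [[285.9 193.2]] [[285.2 183.5]]
185 278 292 15
189 278 293 16
193 278 293 16
197 278 292 15
201 285 286 2
205 None None 0
209 None None 0
213 None None 0
217 None None 0
221 303 315 13
225 303 316 14
229 277 318 18
233 None None 0
```

```bash
python3 -m creep '[{"slide":[0,-3,-1],"angular":[0,0,0],"claw":0},{"slide":[0,-4,-1],"angular":[0,0,0],"claw":0},{"slide":[0,-4,0],"angular":[0,0,0],"claw":0},{"slide":[0,-4,0],"angular":[0,0,0],"claw":0},{"slide":[0,-4,0],"angular":[0,0,0],"claw":0},{"slide":[0,-4,0],"angular":[0,0,0],"claw":0},{"slide":[0,-4,0],"angular":[0,0,0],"claw":0},{"slide":[0,-4,0],"angular":[0,0,0],"claw":0},{"slide":[0,-3,0],"angular":[0,0,0],"claw":0},{"slide":[0,0,0],"angular":[0,0,0],"claw":0}]'
python3 - <<'E'
from balls import *
t=viewer.snapshot("top"); s=viewer.snapshot("scene"); t0=cv2.imread("pics/top0.png")
print("top",find(t,(185,145,310,205)),"\nscene",find(s,(270,150,370,290)))
T=cam("top");S=cam("scene")
for im,n in((t0,"start"),(t,"now")):
    g=im.max(2)[190:215,245:275]; ys,xs=np.where(g<55); print(n,"knob",xs.mean()+245,ys.mean()+190,ray(T,(xs.mean()+245,ys.mean()+190),.183)[0].round(4),len(xs))
    for nm,box,f in(("bottle cap",(180,105,215,145),lambda i:(i[...,0]-i[...,2]>60)),("jar",(195,250,225,280),lambda i:(i[...,2]-i[...,1]>80)),("rack",(80,215,172,250),lambda i:i.max(2)<60),("yellow",(240,205,300,285),lambda i:i[...,1]-i[...,0]>60)):
        u0,v0,u1,v1=box; y,x=np.where(f(im[v0:v1,u0:u1].astype(int))); print(n,nm,(x.mean()+u0).round(1),(y.mean()+v0).round(1),len(x))
E
```

```text
t: 20.07
tcp_pos: [0.605, -0.3414, 0.3161]
tool_rot: [-0.095, 0.995, -0.001, -0.001]
force: [1.1, -0.4, -0.4]
finger_gap: 0.5
gripper_force: 0.0
top [(282.8, 166.3, np.float64(27.5)), (275.3, 167.6, np.float64(19.5)), (279.4, 174.6, np.float64(24.3)), (284.7, 178.8, np.float64(27.1))] 
scene [(319.4, 188.6, np.float64(6.1)), (344.5, 193.3, np.float64(4.0)), (348.3, 199.3, np.float64(4.1)), (311.1, 199.8, np.float64(4.0)), (337.8, 202.6, np.float64(8.2)), (330.4, 210.6, np.float64(3.9)), (330.9, 213.8, np.float64(4.2)), (328.8, 218.7, np.float64(8.9)), (308.4, 241.9, np.float64(13.3)), (298.2, 258.0, np.float64(126.1))]
start knob 258.6764705882353 202.26470588235293 [0.5381 0.0091 0.183 ] 34
start bottle cap 191.6 117.7 90
start jar 207.3 265.4 174
start rack 128.2 231.8 1392
start yellow 268.7 236.7 1175
now knob 261.5 202.0 [0.5387 0.002  0.183 ] 32
now bottle cap 191.7 117.9 94
now jar 207.3 265.5 181
now rack 129.1 231.7 1265
now yellow 267.7 232.8 1027
```

Run:
```python
from balls import *
for n,im in(("start",cv2.imread("pics/scene0.png")),("now",viewer.snapshot("scene"))):
    i=im.astype(int)
    for nm,(u0,v0,u1,v1),f in(("caps",(300,80,360,150),lambda i:(i[...,0]-i[...,1]>35)),("yellow",(195,180,275,240),lambda i:i[...,1]-i[...,0]>60),("bottle",(380,180,410,205),lambda i:i[...,0]-i[...,2]>60)):
        y,x=np.where(f(i[v0:v1,u0:u1])); print(n,nm,(x.mean()+u0).round(1),(y.mean()+v0).round(1),len(x))
for n,im in(("start",cv2.imread("pics/top0.png")),("now",viewer.snapshot("top"))):
    i=im.astype(int); y,x=np.where(i[215:250,80:172].max(2)<60); print(n,x.min()+80,x.max()+80,y.min()+215,y.max()+215)
    y,x=np.where(i[205:285,240:300][...,1]-i[205:285,240:300][...,0]>60); print(x.min()+240,x.max()+240,y.min()+205,y.max()+205)
print(manip.sense()["t"])
```

```text
start caps 334.9 99.6 111
start yellow 244.2 209.2 1522
start bottle 400.5 190.1 104
now caps 334.6 100.9 162
now yellow 244.5 209.5 1575
now bottle 400.1 191.1 126
start 91 164 221 242
248 287 213 278
now 91 164 221 242
248 287 213 259
20.2667
```

The rack, bottle, jar and yellow pan have not moved; the arm only hides the yellow pan's handle in the top view. The handle is shut and the five balls are in the pan, so I'm handing in.

```bash
python3 -c "
from station import ticket; print(ticket.sign_off())"
```

```text
the job is handed in; nothing more can be done
None
```

The pan stands under the outlet with all five balls in it, the handle is back at its closed stop and nothing else was moved; I handed the job in at 20.3 s, having viewed 11 pictures, one over the limit of 10.

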